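# Check a sash cramp's screw with a folding thread pitch gauge

## Robot

A 6-joint arm with a two-finger parallel gripper is mounted at the origin on the work surface. World frame = base frame: x ahead of the robot, y to its left, z up, the work surface at z = 0. Lengths are in m, angles in rad, forces in N, time in s.
With the tool pointing down it reaches from about 0.4 to 0.825 m from the base axis. Payload 7 kg.
Tool frame: the origin (TCP) lies between the finger pads; the fingertips stand 8 mm ahead of it and the grasp point (between the pads) lies 11 mm behind it (arm.finger_overhang is the distance from the TCP to the fingertips, in m); z points along the fingers, y is the line along which they close (so a half turn about z gives the same grasp; the last joint's range is limited). The gripper opens to 88 mm and grips with 3 to 60 N. Pads are 19 mm wide; open, the fingers measure 130 mm over their backs; the gripper's body (78 mm by 193 mm) begins 47 mm behind the grasp point.
Start: joints at [1.6, 0.359, 0.012, 0, -1.224, -0.288], TCP at [0.173, 0.652, 0.235] pointing down, gripper open.
Joint ranges: [-3.07, 3.07], [-1.43, 2.12], [-1.02, 1.25], [-3.03, 1.67], [-3.05, -0], [-3.03, 3.03]. Speed limits (rad/s): [2.39, 2.39, 3.01, 3.14, 3.14, 3.14].

## Interface

Orientations are given as [roll, pitch, yaw] about the fixed x, y, z axes, in that order (R = Rz(yaw) Ry(pitch) Rx(roll)).
In Python, from station import arm gives the robot as it stands.
- The arm moves only by the tool move_arm, never from a script. Its argument "rows" is text: rows parted by semicolons, each of 7 numbers parted by spaces: the turn, a rotation vector about the tool's x, y, z in degrees, then the shift along the tool's x, y, z in m, then the finger opening in m, from 0 to 0.0876. A call has 1 to 8 rows; each row shifts and turns the commanded pose from where the row before left it, along the tool's axes as they then stand; what a row does not reach is not made up. A row lasts 1/8 s, in which the tool goes at most 62.5 mm and 10.7 degrees, less where a joint would pass 70% of its speed; a pose out of reach is approached as far as the arm can. A call is refused whole if a number of a shift passes 0.0625 or a number of a turn 10.7, either way. A call with a gripper value outside its range is refused whole. The fingers move at their own pace and stop on an object; "squeeze" is the grip in N (left out, the last holds). Time passes only in rows, so rows that do not move let the fingers close. It gives the time, the measured TCP pose, the force, the opening and the grip force at its end, in the units of the state.
- arm.get_state(): the state, without advancing time (a new reading comes with each control period).
- arm.grab_frame(name): name is "side" or "top" or "wrist"; returns (picture, depth): 384x512x3 uint8, blue, green, red; 384x512 float32, m along the optical axis (not along the pixel's ray), 0 where there is no reading.
- arm.camera_model(name): a dict with "mtx" (3x3 intrinsics, pixels), "camera_from_world" (4x4, takes a point from world to camera coordinates); the wrist camera has in their place "mount" (4x4, takes a point from camera to tool coordinates, whose origin is the TCP and whose axes are the flange's). Camera axes: x right, y down, z forward; pixel columns grow to the right and rows downward; lengths in m; the calibration is good to about 2 mm. A picture is of the moment at which its call begins: read the wrist's pose just before it. camera_model takes no time and is no camera call.
- arm.job_done(): hands the job in; it is judged then, once.
The state is a dict: "t": time; "q": joint angles; "qd": joint speeds; "joint_efforts": joint torques, N m; "eef_pos": TCP position; "ee_rot": TCP orientation; "force": force on the tool from outside, world axes, zero at the start; "moment": the same for the moment, N m; "width": finger opening in m; "gripper_force": force on a finger pad.
Only numpy, scipy, OpenCV 4.12 (cv2) and the standard library are available. Lean on these libraries where they do the work, as an engineer would, in place of code of your own. Each camera call takes 0.05 s, during which the arm holds its last target. There are 200 camera calls.

## Task

Check the thread of the sash cramp's screw with the folding pitch gauge: pick the gauge up off the cork mat by its case and, keeping it level, bring the open leaf against the side of the screw, feeling gently along the screw until the teeth drop into the thread and the leaf lies flat and fully home along it. Keep it there with a light steady press of about 5 newtons for two seconds, never leaning hard on it, to be sure that it sits flat without rocking. Then lay the gauge flat on the cork mat again, let go, and leave the lantern, schoty and padlock where they are.

Things in the scene. Friction and masses are not known exactly. Their poses are not given: they have to be found in the camera images.
- mat: Cork tool mat, fixed, 170 (its x) x 200 (its y) x 4 mm thick, lying on the green shelf. Origin: centre of its underside; z up.
- gauge: Folding thread pitch gauge, about 150 g, lying flat. Origin: centre of the underside of its steel case; z up. The case is 86 mm long (gauge x, -47 to +39), 22 mm wide (y, -11 to +11, its sides parallel from x = -36 to +28) and 14 mm high. One brass-coloured leaf stands open at a right angle at the case's +x end, reaching out to -y; it cannot fold.
- leaf_mid (a point): Middle of the row of tooth tips, at (49, -30, 7) mm in the gauge's frame, with the gauge's axes. The leaf is a flat plate, gauge z = 5 to 9, x = 24 to 46, y = -48 to +7 mm. Five teeth stand along its front edge, pointing to gauge +x, 6 mm apart at y = -18 to -42 mm: roots at x = 46, tips at x = 49 mm, 2.2 mm wide at the tip, 2.7 mm at the root.
- leaf_inner (a point): Tip of the tooth nearest the case, at (49, -18, 7) mm in the gauge's frame. The leaf's sliding friction on the screw is below 0.8: a sideways load larger than the press means that the teeth have caught in the grooves.
- leaf_outer (a point): Tip of the tooth farthest from the case, at (49, -42, 7) mm in the gauge's frame.
- cramp: Joiner's sash cramp, red castings on a dark steel bar, fixed. Origin: on the shelf under its head (the casting with the nut, 52 mm wide, y = -18 to +18 mm, 71 mm high). z up; -x faces the robot. Its screw runs level along cramp y, 45 mm above the shelf. To -y lie the bar and two red jaws, up to 73 mm high, to y = -350 mm. To +y the bare screw sticks out with nothing under it.
- screw_mid (a point): Point on the screw's axis, 80 mm from the cramp's origin along cramp +y, 45 mm above the shelf, with the cramp's axes. The thread is bare from 62 mm to -y of it to 60 mm to +y. It is 30 mm across the crests, pitch 6 mm, nearly square grooves 3.2 mm deep, 3.2 mm wide at the mouth. When the leaf is home its tooth tips lie 12 mm from the axis; riding on the crests, 15 mm. The screw is rigid and does not turn.
- lantern: Squat yellow solar lantern, 124 mm across the base, with a brass bayonet socket, frosted bulb and wire bail, 187 mm high, 0.8 kg. Origin: centre of its underside. Leave alone.
- schoty: Teak schoty (bead abacus) with two-tone beads lying flat, 170 (x) x 250 (y) x 22 mm. Origin: centre of its underside. Leave alone.
- padlock: Steel padlock lying flat, 48 x 44 x 22 mm with a shackle reaching 58 mm to its +x. Origin: centre of the lock body's underside. Leave alone.
- screw_end (a point): Point on the axis 77 mm to cramp +y from screw_mid: middle of the screw's plain end, 38 mm across and 26 mm long, through which a slanting tommy bar reaches 36 mm to -x (24 mm above the axis) and 54 mm to +x. The screw was left at any turn: the grooves (and this end, by up to 3 mm) lie differently along the axis each time, and no pose tells where, so they must be felt for.
Mind the look-alikes: they are no part of the job. Leave any green, red or turquoise look-alike of the gauge alone.

How it is judged:
On the way, in this order (a step that is already met when the one before it is completed fails the run):
1. the gauge is lifted clear off the mat (z of gauge in the frame of mat above 0.02 m and contact force between the fingers and gauge above 1 N), for 0.2 s.
2. all teeth in the thread: end tooth tips within 13.3 mm of the axis sideways and 6 mm in height, leaf along the screw within 0.05 rad and level, pressed with 2.5 to 8 N for 1 s (x of leaf_inner in the frame of screw_mid between -0.0133 and 0.0133 m and x of leaf_outer in the frame of screw_mid between -0.0133 and 0.0133 m and z of leaf_inner in the frame of screw_mid between -0.006 and 0.006 m and z of leaf_outer in the frame of screw_mid between -0.006 and 0.006 m and y of leaf_inner in the frame of screw_mid between -0.062 and 0.062 m and y of leaf_outer in the frame of screw_mid between -0.062 and 0.062 m and angle between the y axis of gauge and the y axis of cramp, either way round below 0.05 rad and angle between gauge's own z axis and vertical below 0.17 rad and contact force between gauge and cramp between 2.5 and 8 N), for 1 s.
At the end, for the whole second after the job is handed in: The gauge lies flat (within 0.1 rad) and still on the cork mat, its origin within 75 mm of the mat's centre along mat x and 90 mm along mat y, released (x of gauge in the frame of mat between -0.075 and 0.075 m and y of gauge in the frame of mat between -0.09 and 0.09 m and z of gauge in the frame of mat below 0.007 m and angle between gauge's own z axis and vertical below 0.1 rad and linear speed of gauge below 0.02 m/s and contact force between the fingers and gauge below 0.1 N); the robot touches nothing.
It fails at once if the gauge is pressed or knocked against the cramp with more than 15 N (contact force between gauge and cramp above 15 N).
It fails at once if the gauge is dropped onto the mat or the shelf: it moves faster than 0.35 m/s out of the fingers (linear speed of gauge above 0.35 m/s and contact force between the fingers and gauge below 0.1 N).
It fails at once if the robot itself pushes the cramp with more than 15 N (contact force between any of the fingers, the arm and cramp above 15 N).
It fails at once if a bystander is moved by more than 15 mm (distance of any of lantern, schoty, padlock from where it was at the start of the episode above 0.015 m).
It also fails if it takes over 70 s, if anything falls off the work surface, if the arm or the gripper's body presses on something with over 40 N, if the wrist force passes 120 N, or if a joint passes its speed limit or range.

## Working session

There is one attempt and no reset: what is moved stays moved. The work goes in short steps, Python scripts to look and compute and a tool call to move; the robot and the scene stay as the last step left them, time stands still between calls to the robot, and variables do not carry over. Pictures are saved under pics/ and viewed, at most 11 in all, crops included, and the job is handed in when it is done.

Besides the shell and the picture viewer there is one more tool, called after "Request:" as a command line: name --argument value ..., lists and objects as JSON in quotes. move_arm: Moves the arm, as the interface text tells. Its arguments: {"type":"object","properties":{"rows":{"type":"string"},"squeeze":{"type":"number"}},"required":["rows"]}

```bash
mkdir -p pics; ls; python3 - <<'E'
from station import arm
import cv2,numpy as np,pickle
s=arm.get_state();print(s)
d={}
for n in("top","side","wrist"):
    im,dp=arm.grab_frame(n);cv2.imwrite(f"pics/{n}0.png",im);d[n]=(im,dp,arm.camera_model(n));print(n,arm.camera_model(n))
pickle.dump((s,d),open("f0.pkl","wb"))
E
```

```text
pics
{'t': 0.0, 'q': array([ 1.60008585e+00,  3.59391859e-01,  1.10587164e-02, -3.47822767e-04,
       -1.22412039e+00, -2.88128817e-01]), 'qd': array([-0.00026133,  0.00026285, -0.00115302, -0.00114343, -0.00029018,
       -0.00167869]), 'joint_efforts': array([-2.26601669e-04, -5.82713056e+01,  2.93053490e+01,  6.99742064e+00,
        6.96349656e-03, -1.38752503e-04]), 'eef_pos': array([0.17265768, 0.6520433 , 0.23361983]), 'ee_rot': array([ 3.13991084e+00, -1.57459118e-04, -2.58957612e-01]), 'force': array([ 0.35321816, -0.40041799, -0.48871408]), 'moment': array([-0.00464215,  0.00297019, -0.00304918]), 'gripper_force': 0.0, 'width': 0.08753532830097645}
top {'mtx': array([[451.06506355,   0.        , 252.07325795],
       [  0.        , 451.06506355, 193.2172674 ],
       [  0.        ,   0.        ,   1.        ]]), 'camera_from_world': array([[ 0.01272241, -0.99983559,  0.01292042, -0.04731712],
       [-0.99654837, -0.01373854, -0.08186936,  0.47466666],
       [ 0.08203341, -0.01183424, -0.99655932,  1.52253583],
       [ 0.        ,  0.        ,  0.        ,  1.        ]])}
[... 255 characters left out ...]
   [-0.21984318, -0.74565373, -0.62902264,  0.11151951],
       [ 0.20173078,  0.59611189, -0.77714562,  1.33383988],
       [ 0.        ,  0.        ,  0.        ,  1.        ]])}
wrist {'mtx': array([[319.34137138,   0.        , 257.37895133],
       [  0.        , 319.34137138, 193.35019271],
       [  0.        ,   0.        ,   1.        ]]), 'mount': array([[ 4.00555096e-04, -9.56470847e-01, -2.91827618e-01,
         7.90929986e-02],
       [ 9.99999915e-01,  4.12334917e-04,  2.11382823e-05,
         5.89416217e-04],
       [ 1.00112566e-04, -2.91827601e-01,  9.56470931e-01,
        -1.51831275e-01],
       [ 0.00000000e+00,  0.00000000e+00,  0.00000000e+00,
         1.00000000e+00]])}
```

View pics/top0.png

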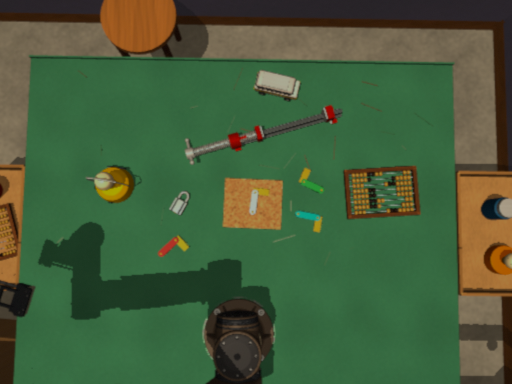

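The green shelf from the top: mat near (253,204), with the steel gauge on it (case about (254,202), brass leaf about (263,192)). The cramp's screw runs from its head near (236,140) to the plain end near (191,150). The green, turquoise and red pieces are look-alikes.

```bash
python3 - <<'E'
import cv2,pickle,numpy as np
s,d=pickle.load(open("f0.pkl","rb"))
a=cv2.resize(d["top"][0][95:240,170:300],None,fx=4,fy=4,interpolation=cv2.INTER_CUBIC)
b=cv2.resize(d["side"][0],None,fx=.55,fy=.55)
cv2.imwrite("pics/a.png",a);cv2.imwrite("pics/b.png",d["side"][0])
E
```

```text
(no output)
```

View pics/a.png

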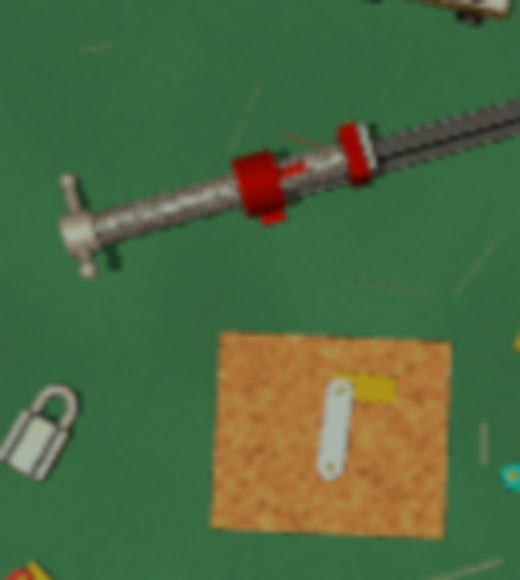

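View pics/side0.png

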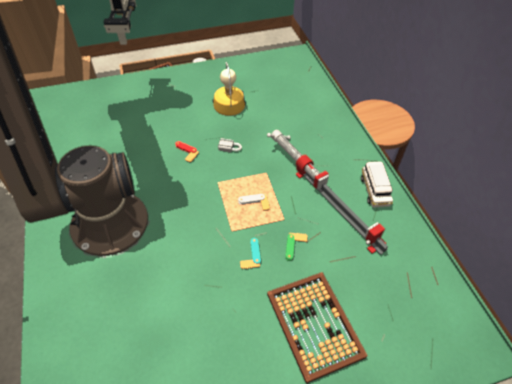

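The crop shows the screw from the head at (262,185) to the plain end at (78,232). The gauge case runs from (341,388) to (330,467), with the brass leaf to its right. The side view agrees. Next I'll measure coarsely from the top view.

```bash
cat > h.py <<'E'
import numpy as np,cv2
from scipy.spatial.transform import Rotation as R
def world_cam(M):
    T=np.linalg.inv(M["camera_from_world"]);return T
def wrist_T(M,s):
    T=np.eye(4);T[:3,:3]=R.from_euler("xyz",s["ee_rot"]).as_matrix();T[:3,3]=s["eef_pos"];return T@M["mount"]
def cast(px,M,T,z):
    px=np.atleast_2d(px).astype(float);r=np.c_[px,np.ones(len(px))]@np.linalg.inv(M["mtx"]).T@T[:3,:3].T
    return T[:3,3]+r*((z-T[2,3])/r[:,2])[:,None]
def cloud(dp,M,T):
    v,u=np.mgrid[:dp.shape[0],:dp.shape[1]];c=np.stack([u,v,np.ones_like(u)],-1)@np.linalg.inv(M["mtx"]).T*dp[...,None]
    return c@T[:3,:3].T+T[:3,3]
E
python3 - <<'E'
from h import *;import pickle
s,d=pickle.load(open("f0.pkl","rb"));im,dp,M=d["top"];T=world_cam(M);W=cloud(dp,M,T)
def at(u,v):return W[int(round(v)),int(round(u))].round(4)
c=lambda u,v:at(170+u/4,95+v/4)
print("green",c(150,350),c(480,270),"mat",c(270,400),c(400,480),"case",c(335,430),"leaf",c(375,388),"screw",c(120,220),c(180,206),c(215,196),"end",c(78,232),"head",c(262,185))
hsv=cv2.cvtColor(im,cv2.COLOR_BGR2HSV);print("hsv mat",hsv[95+100,170+67],"case",hsv[202,254],"leaf",hsv[192,264])
cork=cv2.inRange(hsv,(5,80,80),(22,255,255))
roi=np.zeros_like(cork);roi[170:235,215:290]=255
ct=max(cv2.findContours(cork&roi,0,2)[0],key=cv2.contourArea);r=cv2.minAreaRect(ct);print(r);print(cast(cv2.boxPoints(r),M,T,.004))
E
```

```text
green [ 0.5139  0.1121 -0.0016] [ 0.5873 -0.1717  0.0038] mat [4.7e-01 7.4e-03 4.0e-04] [ 4.023e-01 -1.041e-01 -4.000e-04] case [ 0.4453 -0.048   0.0184] leaf [ 0.48   -0.0818  0.0195] screw [0.6177 0.1375 0.044 ] [0.629  0.0858 0.0609] [0.6372 0.056  0.0561] end [0.6046 0.1693 0.0575] head [0.6458 0.0155 0.0672]
hsv mat [ 16 171 172] case [ 63  17 181] leaf [ 25 216 172]
((252.48867797851562, 203.2603759765625), (57.90182113647461, 48.866878509521484), 2.4895527362823486)
[[ 0.36089276  0.05877907  0.004     ]
 [ 0.52950287  0.05448609  0.004     ]
 [ 0.52358553 -0.14598468  0.004     ]
 [ 0.35482614 -0.13990208  0.004     ]]
```

Request:
move_arm --rows "0 0 0 0.02 0.02 -0.005 0.0876;0 0 0 0.036 0.037 -0.005 0.0876;0 0 0 0.036 0.037 -0.005 0.0876;0 0 0 0.036 0.037 -0.005 0.0876;0 0 0 0.036 0.037 0 0.0876;0 0 0 0.036 0.037 0 0.0876;0 0 0 0.036 0.037 0 0.0876;0 0 0 0.036 0.037 0 0.0876"

```text
t: 1.15
eef_pos: [0.3647, 0.3115, 0.2546]
ee_rot: [-3.141, -0.0, -0.258]
force: [0.8, 0.2, 0.6]
width: 0.0877
gripper_force: 0.0
```

Request:
move_arm --rows "0 0 0 0.036 0.037 0 0.0876;0 0 0 0.036 0.037 0 0.0876;0 0 0 0.036 0.037 0 0.0876;0 0 0 0.036 0.037 0 0.0876;0 0 0 0.036 0.037 0 0.0876;0 0 0 0.036 0.037 0 0.0876;0 0 0 0.02 0.02 0 0.0876;0 0 0 0 0 0 0.0876"

```text
t: 2.15
eef_pos: [0.5309, 0.0171, 0.2539]
ee_rot: [3.141, 0.001, -0.262]
force: [-0.8, 0.6, -0.0]
width: 0.0877
gripper_force: 0.0
```

```bash
python3 - <<'E'
from station import arm
import cv2,pickle
s=arm.get_state();im,dp=arm.grab_frame("wrist");M=arm.camera_model("wrist");print(s["t"],s["eef_pos"],s["ee_rot"],abs(s["qd"]).max(),s["force"])
pickle.dump((s,im,dp,M),open("f1.pkl","wb"));cv2.imwrite("pics/w1.png",im)
E
```

```text
2.15 [0.53089993 0.01711148 0.25392571] [ 3.14079849e+00  9.53736133e-04 -2.61796426e-01] 0.04019050437272013 [-0.79004304  0.59758492 -0.02442282]
```

View pics/w1.png

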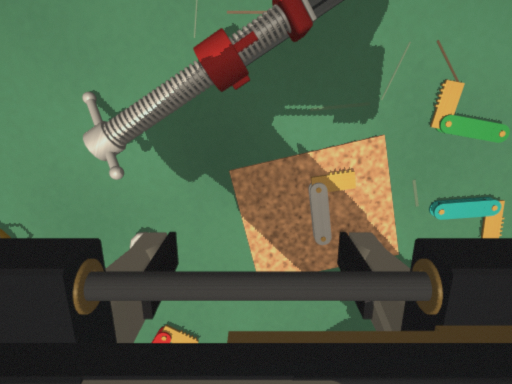

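The wrist view shows the gauge case from (318,190) to (323,240), the leaf near (335,181), and the screw from the head at (220,60) to the end at (103,138).

```bash
cat > meas.py <<'E'
from h import *
def meas(s,im,M,roi_g,screw):
    """roi_g: u0,v0,u1,v1 round the gauge; screw: pixel p0,p1 rough axis ends of the bare thread"""
    T=wrist_T(M,s);hsv=cv2.cvtColor(im,cv2.COLOR_BGR2HSV);out={}
    if roi_g:
        m=np.zeros(im.shape[:2],np.uint8);u0,v0,u1,v1=roi_g;m[v0:v1,u0:u1]=255
        for n,lo,hi,z in(("case",(0,0,60),(179,60,255),.018),("leaf",(20,185,130),(32,255,255),.013)):
            k=cv2.inRange(hsv,lo,hi)&m;k=cv2.morphologyEx(k,cv2.MORPH_CLOSE,np.ones((3,3)))
            c=max(cv2.findContours(k,0,1)[0],key=cv2.contourArea)
            w=cast(c[:,0],M,T,z)[:,:2];r=cv2.minAreaRect((w*1000).astype(np.float32));print(n,"centre mm",np.round(r[0],1),"size",np.round(r[1],1),"ang",round(r[2],1),"n",len(c))
            if n=="case":  # hull principal direction
                b=cv2.boxPoints(r);e=b[1]-b[0];f=b[2]-b[1];e=e if np.hypot(*e)>np.hypot(*f) else f
                e=e*np.sign(e[0]);print(" yaw",np.arctan2(e[1],e[0]),"px bounds",c[:,0].min(0),c[:,0].max(0))
    if screw:
        p0,p1=map(np.array,screw);t=(p1-p0)/np.linalg.norm(p1-p0);nn=np.array([-t[1],t[0]]);L=[]
        g=~cv2.inRange(hsv,(50,90,0),(90,255,255))
        for a in np.arange(0,np.linalg.norm(p1-p0),1.):
            q=p0+a*t;o=np.arange(-25,25.1,.25);pp=(q+o[:,None]*nn).astype(np.float32)
            v=cv2.remap(g,pp[:,:1],pp[:,1:],cv2.INTER_LINEAR)[:,0]>127
            i=j=len(o)//2
            if not v[i]:continue
            while i>0 and v[i]:i-=1
            while j<len(v)-1 and v[j]:j+=1
            L.append(np.r_[q+nn*o[i],q+nn*o[j]])
        L=np.array(L);A=cast(L[:,:2],M,T,.045)[:,:2];B=cast(L[:,2:],M,T,.045)[:,:2];C=(A+B)/2
        w=np.linalg.norm(A-B,axis=1);ok=abs(w-np.median(w))<.004
        vx,vy,x,y=cv2.fitLine(C[ok].astype(np.float32),cv2.DIST_HUBER,0,.01,.01)[:,0]
        if vy<0:vx,vy=-vx,-vy
        print("screw yaw",np.arctan2(-vx,vy),"pt",x,y,"median width",np.median(w),"n",ok.sum(),"resid",np.std((C[ok]-[x,y])@[vy,-vx]))
E
python3 - <<'E'
import pickle;from meas import *
s,im,dp,M=pickle.load(open("f1.pkl","rb"))
meas(s,im,M,(300,165,365,252),((205,77),(125,130)))
T=wrist_T(M,s);W=cloud(dp,M,T)
print(W[215,321],W[181,340],W[80,300],W[215,280])
print("head/end",cast([(220,60),(103,138)],M,T,.06))
E
```

```text
case centre mm [444.1 -44.4] size [22.9 85.4] ang 83.3 n 140
 yaw -0.11632767 px bounds [309 183] [330 244]Traceback (most recent call last):
  File "<stdin>", line 3, in <module>
  File "meas.py", line 9, in meas
    c=max(cv2.findContours(k,0,1)[0],key=cv2.contourArea)
ValueError: max() iterable argument is empty
```

```bash
sed -i 's/,("leaf".*),\.013)):/,):/; s/("leaf",[^)]*),([^)]*),.013)//' meas.py; sed -n 6,8p meas.py; python3 - <<'E'
import pickle;from meas import *
s,im,dp,M=pickle.load(open("f1.pkl","rb"))
meas(s,im,M,(300,165,365,252),((205,77),(125,130)))
T=wrist_T(M,s);W=cloud(dp,M,T)
print(W[215,321],W[181,340],W[80,300],W[215,280])
print("head/end",cast([(220,60),(103,138)],M,T,.06))
hsv=cv2.cvtColor(im,cv2.COLOR_BGR2HSV);red=(cv2.inRange(hsv,(0,150,80),(8,255,255))|cv2.inRange(hsv,(172,150,80),(179,255,255)))
red[:,:185]=0;red[:,252:]=0;red[100:]=0
c=max(cv2.findContours(red,0,1)[0],key=cv2.contourArea);r=cv2.minAreaRect(c);print(r,cast(cv2.boxPoints(r),M,T,.071))
E
```

```text
m=np.zeros(im.shape[:2],np.uint8);u0,v0,u1,v1=roi_g;m[v0:v1,u0:u1]=255
        for n,lo,hi,z in(("case",(0,0,60),(179,60,255),.018),):
            k=cv2.inRange(hsv,lo,hi)&m;k=cv2.morphologyEx(k,cv2.MORPH_CLOSE,np.ones((3,3)))
case centre mm [444.1 -44.4] size [22.9 85.4] ang 83.3 n 140
 yaw -0.11632767 px bounds [309 183] [330 244]
screw yaw 0.28762954 pt 0.6290632 0.093522795 median width 0.033473948321106325 n 92 resid 0.0006899029640438072
[ 0.44360018 -0.04535948  0.01967742] [ 0.48022819 -0.07849167  0.01429903] [ 0.61126724 -0.05771545  0.00272162] [0.45184743 0.00612669 0.00566189]
head/end [[0.64993902 0.0233371  0.06      ]
 [0.6080226  0.16745597 0.06      ]]
((228.53843688964844, 51.80769348144531), (47.42686462402344, 59.35292053222656), 56.30992889404297) [[ 0.66565823  0.04673401  0.071     ]
 [ 0.68061634 -0.00692517  0.071     ]
 [ 0.64121441 -0.0221788   0.071     ]
 [ 0.62461609  0.03289124  0.071     ]]
```

Request:
move_arm --rows "0 0 -8.35 0 0 0 0.0876;0 0 0 -0.022 0.018 0.02 0.06;0 0 0 -0.022 0.018 0.036 0.06;0 0 0 -0.022 0.018 0.036 0.06;0 0 0 -0.0212 0.0172 0.036 0.06;0 0 0 0 0 0.01 0.06;0 0 0 0 0 0 0.06"

```text
t: 3.08
eef_pos: [0.436, -0.0415, 0.1166]
ee_rot: [3.141, 0.0, -0.112]
force: [0.9, -0.4, 0.0]
width: 0.0604
gripper_force: 0.0
```

```bash
python3 - <<'E'
from station import arm
import cv2,pickle
s=arm.get_state();im,dp=arm.grab_frame("wrist");M=arm.camera_model("wrist");print(s["t"],s["eef_pos"],s["ee_rot"],abs(s["qd"]).max(),s["force"])
pickle.dump((s,im,dp,M),open("f2.pkl","wb"));cv2.imwrite("pics/w2.png",im)
E
```

```text
3.075 [ 0.43603119 -0.04150416  0.11664223] [ 3.14129994e+00  6.39720244e-05 -1.11970780e-01] 0.0369185944078037 [ 0.93521575 -0.35867635  0.01273427]
```

View pics/w2.png

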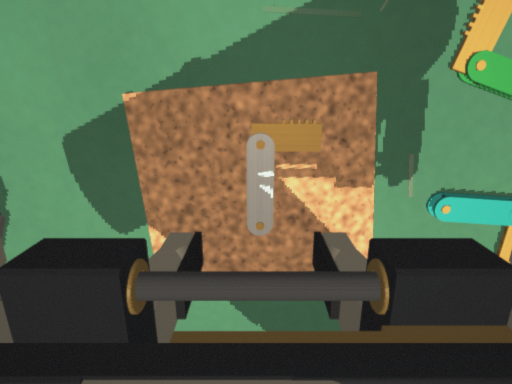

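The gauge is straight ahead of the fingers: case from (260,136) to (260,234), leaf at (287,137) to the right.

```bash
python3 - <<'E'
import pickle;from meas import *
s,im,dp,M=pickle.load(open("f2.pkl","rb"))
meas(s,im,M,(235,125,282,245),None)
T=wrist_T(M,s)
print(cast([(260.5,145),(260,225.5)],M,T,.018),"matpts",cast([(124,95),(377,72)],M,T,.004))
E
```

```text
case centre mm [444.6 -45.3] size [21.4 85.2] ang 83.1 n 227
 yaw -0.12105636 px bounds [247 133] [273 234]
[[ 0.47763577 -0.04924277  0.018     ]
 [ 0.41002298 -0.04143743  0.018     ]] matpts [[ 0.52691908  0.053916    0.004     ]
 [ 0.52178189 -0.1451298   0.004     ]]
```

Request:
move_arm --rows "0 0 0.3 0.0009 0.0028 0.02 0.05;0 0 0 0 0 0.03 0.05;0 0 0 0 0 0.03 0.05;0 0 0 0 0 0.0145 0.05;0 0 0 0 0 0.005 0.05;0 0 0 0 0 0 0.05"

```text
t: 3.88
eef_pos: [0.4373, -0.0445, 0.0175]
ee_rot: [-3.141, -0.001, -0.118]
force: [0.1, -0.2, 0.5]
width: 0.0499
gripper_force: 0.0
```

Request:
move_arm --rows "0 0 0 0 0 0 0.01;0 0 0 0 0 0 0.01;0 0 0 0 0 0 0.01;0 0 0 0 0 0 0.01;0 0 0 0 0 0 0.01;0 0 0 0 0 0 0.01" --squeeze 40

```text
t: 4.62
eef_pos: [0.4367, -0.0449, 0.0173]
ee_rot: [-3.141, -0.0, -0.118]
force: [-1.3, 0.9, 5.7]
width: 0.0202
gripper_force: 40.0
```

Request:
move_arm --rows "0 0 0 0 0 -0.01 0.01;0 0 0 0 0 -0.02 0.01;0 0 0 0 0 -0.03 0.01;0 0 0 0 0 -0.03 0.01;0 0 0 0 0 -0.03 0.01;0 0 0 0 0 -0.01 0.01;0 0 0 0 0 0 0.01;0 0 0 0 0 0 0.01"

```text
t: 5.62
eef_pos: [0.4355, -0.0451, 0.1459]
ee_rot: [3.141, 0.002, -0.119]
force: [0.1, -0.3, -1.8]
width: 0.0202
gripper_force: 40.0
```

Request:
move_arm --rows "0 0 -7 0 0 0 0.01;0 0 -8 0 0 0 0.01;0 0 -8 0 0 0 0.01;0 0 0 0.023 -0.024 0 0.01;0 0 0 0.023 -0.024 0 0.01;0 0 0 0.023 -0.024 0 0.01;0 0 0 0.023 -0.024 0 0.01;0 0 0 0 0 0 0.01"

```text
t: 6.62
eef_pos: [0.4983, 0.0743, 0.1454]
ee_rot: [3.141, 0.002, 0.285]
force: [-0.0, -0.8, -1.8]
width: 0.0209
gripper_force: 40.0
```

```bash
python3 - <<'E'
from station import arm
import cv2,pickle
s=arm.get_state();im,dp=arm.grab_frame("wrist");M=arm.camera_model("wrist");print(s["t"],s["eef_pos"],s["ee_rot"],abs(s["qd"]).max(),s["force"],s["moment"],s["gripper_force"],s["width"])
pickle.dump((s,im,dp,M),open("f3.pkl","wb"));cv2.imwrite("pics/w3.png",im)
E
```

```text
6.625 [0.49832577 0.07429793 0.1454406 ] [3.14096412e+00 2.34412958e-03 2.84895275e-01] 0.0373101814407983 [-0.01602023 -0.78291084 -1.78653955] [-0.07283344  0.0251209   0.01799384] 39.995384216308594 0.020886491753246725
```

View pics/w3.png

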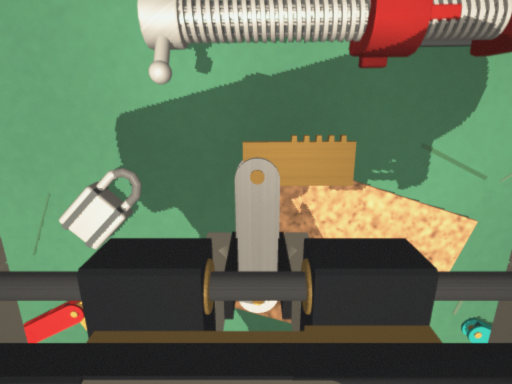

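The gauge is held between the fingers, square to them: case (235–280, 160–300), leaf front edge along row 142, tooth tips at row 136. The screw lies across the top, rows 0–41, columns 185–355.

```bash
python3 - <<'E'
import pickle;from h import *
s,im,dp,M=pickle.load(open("f3.pkl","rb"));T=wrist_T(M,s);hsv=cv2.cvtColor(im,cv2.COLOR_BGR2HSV)
def line(P):
    vx,vy,x,y=cv2.fitLine(P.astype(np.float32),cv2.DIST_HUBER,0,.01,.01)[:,0]
    return vx,vy,x,y
g=cv2.inRange(hsv,(0,0,70),(179,75,255))
lo=[];up=[]
for u in range(190,348):
    col=np.where(g[:60,u])[0]
    if len(col):lo.append((u,col.max()));up.append((u,col.min()))
lo=np.array(lo);up=np.array(up);print(lo[::8].tolist(),up[::16].tolist())
# crest envelope: local maxima of lower edge
def env(a,f,k=11):return np.array([a[i] for i in range(k//2,len(a)-k//2) if a[i,1]==f(a[i-k//2:i+k//2+1,1])])
E=env(lo,np.max);U=env(up,np.min)
for n,e in(("low",E),("up",U)):
    w=cast(e,M,T,.045)[:,:2];vx,vy,x,y=line(w)
    if vy<0:vx,vy=-vx,-vy
    print(n,"yaw",np.arctan2(-vx,vy),"pt",x,y)
# gauge: leaf front edge between teeth and the back edge; gauge mid-height about TCP z + (.011-.0173)
zl=s["eef_pos"][2]-.0173+.004+.009
leaf=cv2.inRange(hsv,(14,150,90),(28,255,255));c=np.zeros_like(leaf);c[128:165,238:362]=255;leaf&=c
top=np.array([(u,np.where(leaf[:,u])[0].min()) for u in range(246,354) if leaf[:,u].any()]);print(top[:,1].tolist())
b=top[(top[:,0]<288)|(top[:,1]>=141)];w=cast(b,M,T,zl)[:,:2];vx,vy,x,y=line(w)
if vy<0:vx,vy=-vx,-vy
print("root line yaw",np.arctan2(-vx,vy),"pt",x,y)
t=top[top[:,1]<139];w=cast(t,M,T,zl);Rt=T  # in tool frame
from scipy.spatial.transform import Rotation as R
Q=R.from_euler("xyz",s["ee_rot"]).as_matrix();print("tips in tool frame mm",((w-s["eef_pos"])@Q*1000).round(1).tolist()[::6],"roots",((cast(b[::12],M,T,zl)-s["eef_pos"])@Q*1000).round(1).tolist())
W=cloud(dp,M,T);print("leaf depth z",W[150,260:350:20,2],"case z",W[200,257],"screw top z",[W[20,u] for u in(220,260,300)])
E
```

```text
[[190, 43], [198, 43], [206, 43], [214, 43], [222, 42], [230, 42], [238, 42], [246, 42], [254, 42], [262, 41], [270, 41], [278, 39], [286, 37], [294, 37], [302, 37], [310, 38], [318, 40], [326, 40], [334, 40], [342, 41]] [[190, 0], [206, 0], [222, 0], [238, 0], [254, 0], [270, 0], [286, 0], [302, 0], [318, 0], [334, 0]]
low yaw 0.29892105 pt 0.6149266 0.08868393
up yaw 0.285415 pt 0.6367186 0.10855384
[142, 142, 142, 142, 142, 142, 142, 142, 143, 142, 142, 142, 142, 142, 142, 142, 142, 142, 142, 142, 142, 142, 142, 142, 142, 142, 142, 142, 142, 142, 142, 142, 142, 142, 142, 142, 142, 142, 142, 142, 142, 142, 142, 142, 142, 141, 136, 136, 136, 136, 137, 142, 142, 142, 142, 142, 142, 141, 138, 136, 136, 136, 136, 142, 142, 142, 142, 142, 142, 142, 139, 136, 136, 136, 136, 141, 142, 142, 142, 142, 142, 141, 141, 136, 136, 136, 136, 136, 141, 142, 142, 142, 142, 142, 141, 137, 136, 136, 136, 136, 141, 142, 142, 142, 142, 142, 142, 142]
root line yaw 0.28523153 pt 0.5577979 0.07520936
tips in tool frame mm [[60.2, 17.3, 4.2], [60.2, 23.5, 4.2], [60.2, 30.3, 4.2], [60.2, 37.1, 4.2]] roots [[57.3, -5.0, 4.2], [57.3, 0.8, 4.2], [57.3, 6.6, 4.2], [57.3, 12.5, 4.2], [57.3, 20.8, 4.2], [57.8, 31.4, 4.2], [57.3, 39.7, 4.2]]
leaf depth z [0.14266242 0.14136238 0.14253621 0.14247814 0.14158025] case z [0.52684224 0.08232179 0.14727881] screw top z [array([0.61345984, 0.13353602, 0.05889265]), array([0.62127402, 0.1079417 , 0.05744192]), array([0.62831102, 0.08225604, 0.05981815])]
```

Request:
move_arm --rows "0 0 -0.5 0 0 0.02 0.01;0 0 0 0 0 0.03 0.01;0 0 0 0 0 0.03 0.01;0 0 0 0.01 0 0.014 0.01;0 0 0 0.018 0 0 0.01;0 0 0 0.012 0 0 0.01;0 0 0 0.006 0 0 0.01;0 0 0 0 0 0 0.01"

```text
t: 7.68
eef_pos: [0.5422, 0.0861, 0.0532]
ee_rot: [-3.142, -0.0, 0.292]
force: [-1.1, -0.4, -2.0]
width: 0.0209
gripper_force: 40.0
```

```bash
python3 - <<'E'
from station import arm
import cv2,pickle
s=arm.get_state();im,dp=arm.grab_frame("wrist");M=arm.camera_model("wrist");print(s["t"],s["eef_pos"],s["ee_rot"],abs(s["qd"]).max(),s["force"],s["moment"],s["gripper_force"],s["width"])
pickle.dump((s,im,dp,M),open("f4.pkl","wb"));cv2.imwrite("pics/w4.png",im)
E
```

```text
7.675 [0.54220737 0.08613798 0.05316012] [-3.14153927e+00 -1.60786568e-04  2.91640101e-01] 0.017793449256177277 [-1.07452536 -0.38932141 -2.02820018] [-0.05845643  0.05833791  0.09338534] 39.9952107667923 0.020900950565793885
```

View pics/w4.png

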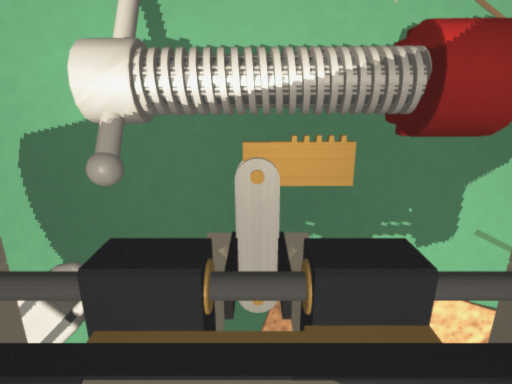

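The leaf (teeth at row 136, columns 293–346) stands in front of the screw: thread columns 140–430, near edge around row 112. Tommy ball at (104,167). The groove profile on the near edge is visible.

```bash
python3 - <<'E'
import pickle;from h import *
from scipy.spatial.transform import Rotation as R
s,im,dp,M=pickle.load(open("f4.pkl","rb"));T=wrist_T(M,s)
Q=R.from_euler("xyz",s["ee_rot"]).as_matrix();tool=lambda w:(w-s["eef_pos"])@Q*1000
sat=cv2.cvtColor(im,cv2.COLOR_BGR2HSV)[...,1]
gray=cv2.cvtColor(im,cv2.COLOR_BGR2GRAY)
def edges(rng,r0,r1,last,thr=85):
    o=[]
    for u in rng:
        k=np.where(sat[r0:r1,u]<thr)[0]
        o.append((u,r0+(k.max() if last else k.min())) if len(k) else (u,-1))
    return np.array(o)
lo=edges(range(160,390),60,125,True);up=edges(range(160,390),30,75,False)
print("low",lo[120:200,1].tolist());print("up",up[::10,1].tolist())
def env(a,f,k=17):return np.array([a[i] for i in range(k//2,len(a)-k//2) if a[i,1]==f(a[i-k//2:i+k//2+1,1])])
for n,e in(("low",env(lo,np.max)),("up",env(up,np.min))):
    w=tool(cast(e,M,T,.045));p=np.polyfit(w[:,1],w[:,0],1);print(n,"tool x at y=30:",np.polyval(p,30),"slope dx/dy",p[0],len(e))
# phase of a 6 mm pitch along tool y, from brightness along rows near the lower edge
for r in range(100,116,2):
    u=np.arange(200,390);w=tool(cast(np.c_[u,np.full(len(u),r)],M,T,.045+.0));y=w[:,1];v=gray[r,u].astype(float)-cv2.blur(gray[r:r+1].astype(float),(31,1))[0,u]
    k=[abs((v*np.exp(-2j*np.pi*y/P)).sum()) for P in np.arange(5,7.5,.05)];P=np.arange(5,7.5,.05)[np.argmax(k)]
    c=(v*np.exp(2j*np.pi*(y-30)/6)).sum();print(r,"P",round(P,2),"bright peak y offset from 30:",round(np.angle(c)/2/np.pi*6,2),"x",w[0,0].round(1))
leaf=cv2.inRange(cv2.cvtColor(im,cv2.COLOR_BGR2HSV),(14,150,60),(28,255,255))
row=np.where(leaf[138,285:352])[0]+285;print("tooth cols",row.tolist(),tool(cast([(row.min(),138),(row.max(),138)],M,T,s["eef_pos"][2]-.0043)))
E
```

```text
low [115, 115, 114, 114, 108, 108, 108, 111, 114, 115, 115, 115, 121, 115, 114, 114, 112, 108, 108, 110, 114, 114, 123, 115, 114, 115, 114, 114, 114, 111, 108, 109, 113, 124, 114, 115, 115, 114, 115, 114, 114, 113, 112, 110, 113, 114, 114, 114, 115, 115, 116, 115, 114, 114, 113, 112, 123, 122, 114, 114, 114, 114, 114, 115, 114, 114, 114, 113, 113, 115, 114, 114, 114, 114, 115, 114, 115, 115, 114, 120]
up [49, 46, 46, 46, 48, 46, 46, 47, 53, 46, 45, 46, 50, 45, 45, 46, 46, 45, 45, 45, 45, 45, 45]
low tool x at y=30: 67.82539232966212 slope dx/dy -0.03266904852834432 35
up tool x at y=30: 101.08427411670645 slope dx/dy 0.004944592717487377 106
100 P 6.55 bright peak y offset from 30: 2.16 x 76.9
102 P 6.5 bright peak y offset from 30: 2.5 x 76.0
104 P 6.5 bright peak y offset from 30: 2.76 x 75.1
106 P 6.45 bright peak y offset from 30: 2.99 x 74.1
108 P 6.4 bright peak y offset from 30: 1.37 x 73.2
110 P 6.35 bright peak y offset from 30: 0.63 x 72.2
112 P 6.35 bright peak y offset from 30: 0.36 x 71.3
114 P 5.9 bright peak y offset from 30: 1.35 x 70.4
tooth cols [292, 293, 294, 295, 304, 305, 306, 307, 317, 318, 319, 320, 329, 330, 331, 332, 341, 342, 343, 344, 345] [[59.26002702 17.29507204  4.30860499]
 [59.27101448 43.02555979  4.30723316]]
```

Request:
move_arm --rows "0 0 0 0.002 0.0014 0.0015 0.01;0 0 0 0.003 0 0 0.01;0 0 0 0.002 0 0 0.01;0 0 0 0.001 0 0 0.01;0 0 0 0 0 0 0.01;0 0 0 0 0 0 0.01"

```text
t: 8.48
eef_pos: [0.55, 0.0871, 0.0516]
ee_rot: [-3.142, 0.0, 0.292]
force: [-0.6, -0.3, -2.1]
width: 0.0198
gripper_force: 40.0
```

```bash
cat > st.py <<'E'
from station import arm
from h import *
import pickle,sys
F=[];
for i in range(6):
    s=arm.get_state();F.append(np.r_[s["force"],s["moment"]])
    im,dp=arm.grab_frame("wrist")
Q=R.from_euler("xyz",s["ee_rot"]).as_matrix();F=np.mean(F,0);pickle.dump((s,im,dp,arm.camera_model("wrist")),open("f5.pkl","wb"))
print(round(s["t"],2),s["eef_pos"].round(4),s["ee_rot"].round(4),"tool F",(F[:3]@Q).round(2),"tool M",(F[3:]@Q).round(3),"x along",s["eef_pos"][:2]@np.array([.957,.289])*1000)
E
python3 st.py; python3 - <<'E'
import pickle;from h import *
s,im,dp,M=pickle.load(open("f5.pkl","rb"));cv2.imwrite("pics/w5.png",cv2.resize(im[60:170,230:390],None,fx=5,fy=5,interpolation=cv2.INTER_CUBIC))
E
```

```text
8.72 [0.55   0.0871 0.0516] [3.1416 0.     0.2919] tool F [-0.14 -0.41  1.59] tool M [-0.054 -0.011  0.008] x along 551.5194766071808
```

View pics/w5.png

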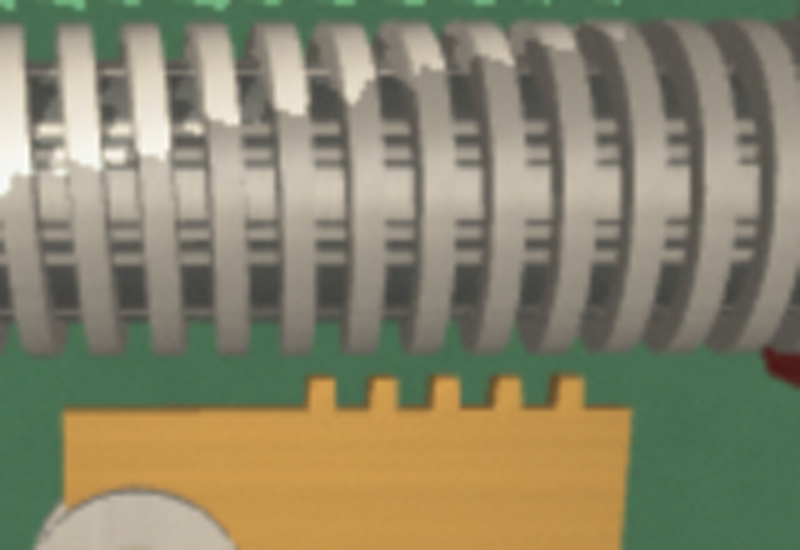

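The crop shows the teeth at x = 322…570 facing the grooves at about x = 331…585. After allowing for depth, the leaf is nearly in register, needing about 0.2 mm more to the right. About 2 mm of gap is left to the crests.

Request:
move_arm --rows "0 0 0 0.001 0.0002 0 0.01;0 0 0 0.0005 0 0 0.01;0 0 0 0.0003 0 0 0.01;0 0 0 0.0003 0 0 0.01;0 0 0 0 0 0 0.01"

```text
t: 9.4
eef_pos: [0.5521, 0.0875, 0.0515]
ee_rot: [3.142, 0.0, 0.292]
force: [-0.1, 1.1, -0.9]
width: 0.0206
gripper_force: 40.0
```

Request:
move_arm --rows "0 0 0 0.0003 0 0 0.01;0 0 0 0.0003 0 0 0.01;0 0 0 0 0 0 0.01"

```text
t: 9.78
eef_pos: [0.5527, 0.0877, 0.0516]
ee_rot: [3.142, 0.0, 0.292]
force: [-0.0, -0.5, -1.5]
width: 0.0202
gripper_force: 40.0
```

Request:
move_arm --rows "0 0 0 0.0003 0 0 0.01;0 0 0 0.0003 0 0 0.01;0 0 0 0 0 0 0.01"

```text
t: 10.15
eef_pos: [0.5533, 0.0879, 0.0516]
ee_rot: [3.142, -0.0, 0.292]
force: [0.6, -0.0, -2.2]
width: 0.0207
gripper_force: 40.0
```

```bash
python3 st.py
```

```text
10.4 [0.5533 0.0879 0.0516] [ 3.1416 -0.      0.2919] tool F [0.13 0.05 2.02] tool M [-0.073 -0.004 -0.026] x along 554.8710395207828
```

Request:
move_arm --rows "0 0 0 0.0003 0 0 0.01;0 0 0 0.0003 0 0 0.01;0 0 0 0 0 0 0.01"

```text
t: 10.82
eef_pos: [0.5539, 0.088, 0.0516]
ee_rot: [3.142, 0.0, 0.292]
force: [-0.4, -0.2, -0.9]
width: 0.0203
gripper_force: 40.0
```

Request:
move_arm --rows "0 0 0 0.0003 0 0 0.01;0 0 0 0.0002 0 0 0.01;0 0 0 0 0 0 0.01"

```text
t: 11.2
eef_pos: [0.5543, 0.0882, 0.0515]
ee_rot: [3.142, 0.0, 0.292]
force: [0.6, 0.3, -1.1]
width: 0.0205
gripper_force: 40.0
```

```bash
python3 st.py; python3 - <<'E'
import pickle;from h import *
s,im,dp,M=pickle.load(open("f5.pkl","rb"));cv2.imwrite("pics/w6.png",cv2.resize(im[60:170,230:390],None,fx=5,fy=5,interpolation=cv2.INTER_CUBIC))
E
```

```text
11.45 [0.5543 0.0882 0.0516] [ 3.1416 -0.      0.2919] tool F [ 0.08 -0.19  1.56] tool M [-0.101 -0.004  0.002] x along 555.9949651650113
```

View pics/w6.png

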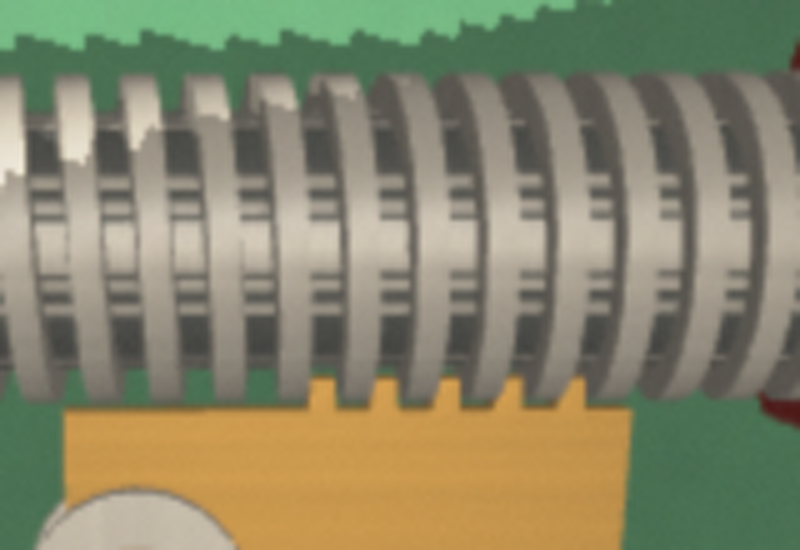

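All five teeth have entered the grooves, with under 1 mm left between the leaf's root line (row 408) and the crests (row about 402). I'll continue gently.

Request:
move_arm --rows "0 0 0 0.0002 0 0 0.01;0 0 0 0.0002 0 0 0.01;0 0 0 0 0 0 0.01"

```text
t: 11.88
eef_pos: [0.5547, 0.0883, 0.0516]
ee_rot: [3.142, -0.0, 0.292]
force: [0.2, 0.6, -2.3]
width: 0.0202
gripper_force: 40.0
```

Request:
move_arm --rows "0 0 0 0.0002 0 0 0.01;0 0 0 0 0 0 0.01"

```text
t: 12.12
eef_pos: [0.5549, 0.0884, 0.0516]
ee_rot: [3.142, 0.0, 0.292]
force: [-0.3, -0.1, -1.1]
width: 0.0204
gripper_force: 40.0
```

Request:
move_arm --rows "0 0 0 0.0002 0 0 0.01;0 0 0 0 0 0 0.01"

```text
t: 12.38
eef_pos: [0.5551, 0.0884, 0.0516]
ee_rot: [-3.142, 0.0, 0.292]
force: [-0.5, 0.5, -1.1]
width: 0.0204
gripper_force: 40.0
```

```bash
python3 st.py
```

```text
12.62 [0.5551 0.0884 0.0516] [-3.1416 -0.      0.2919] tool F [0.23 0.23 1.65] tool M [-0.13  -0.077  0.02 ] x along 556.7738211391093
```

Request:
move_arm --rows "0 0 0 0.0002 0 0 0.01;0 0 0 0 0 0 0.01"

```text
t: 12.92
eef_pos: [0.5551, 0.0884, 0.0515]
ee_rot: [3.142, 0.0, 0.292]
force: [-0.4, 0.0, -2.3]
width: 0.0201
gripper_force: 40.0
```

Request:
move_arm --rows "0 0 0 0.0002 0 0 0.01;0 0 0 0 0 0 0.01"

```text
t: 13.18
eef_pos: [0.5552, 0.0884, 0.0514]
ee_rot: [3.142, 0.001, 0.292]
force: [-1.3, 0.0, -0.2]
width: 0.02
gripper_force: 40.0
```

```bash
python3 st.py
```

```text
13.43 [0.5552 0.0884 0.0515] [3.1416e+00 6.0000e-04 2.9180e-01] tool F [-2.14 -0.36  0.91] tool M [ 0.014 -0.748  0.01 ] x along 556.8544863498255
```

Request:
move_arm --rows "0 0 0 0.0002 0 0 0.01;0 0 0 0.0001 0 0 0.01;0 0 0 0 0 0 0.01"

```text
t: 13.85
eef_pos: [0.5553, 0.0885, 0.0514]
ee_rot: [3.142, 0.001, 0.292]
force: [-5.8, -0.5, -1.4]
width: 0.0205
gripper_force: 40.0
```

```bash
python3 st.py
```

```text
14.1 [0.5553 0.0885 0.0514] [3.1416e+00 9.0000e-04 2.9170e-01] tool F [-5.11 -0.76  1.36] tool M [ 0.305 -1.777  0.005] x along 556.9533263938036
```

Request:
move_arm --rows "0 0 0 0 0 0 0.01;0 0 0 0 0 0 0.01;0 0 0 0 0 0 0.01;0 0 0 0 0 0 0.01;0 0 0 0 0 0 0.01;0 0 0 0 0 0 0.01;0 0 0 0 0 0 0.01;0 0 0 0 0 0 0.01"

```text
t: 15.15
eef_pos: [0.5553, 0.0885, 0.0514]
ee_rot: [3.142, 0.001, 0.292]
force: [-5.4, -0.2, -0.0]
width: 0.0205
gripper_force: 40.0
```

Request:
move_arm --rows "0 0 0 0 0 0 0.01;0 0 0 0 0 0 0.01;0 0 0 0 0 0 0.01;0 0 0 0 0 0 0.01;0 0 0 0 0 0 0.01;0 0 0 0 0 0 0.01;0 0 0 0 0 0 0.01;0 0 0 0 0 0 0.01"

```text
t: 16.15
eef_pos: [0.5553, 0.0884, 0.0514]
ee_rot: [3.142, 0.001, 0.292]
force: [-5.6, -0.7, -1.3]
width: 0.0207
gripper_force: 40.0
```

```bash
python3 st.py; python3 - <<'E'
import pickle;from h import *
s,im,dp,M=pickle.load(open("f5.pkl","rb"));cv2.imwrite("pics/w7.png",cv2.resize(im[60:170,230:390],None,fx=5,fy=5,interpolation=cv2.INTER_CUBIC))
E
```

```text
16.4 [0.5553 0.0885 0.0514] [-3.1416e+00  9.0000e-04  2.9160e-01] tool F [-5.09 -1.19  0.83] tool M [ 0.345 -1.88   0.   ] x along 556.9890366083313
```

View pics/w7.png

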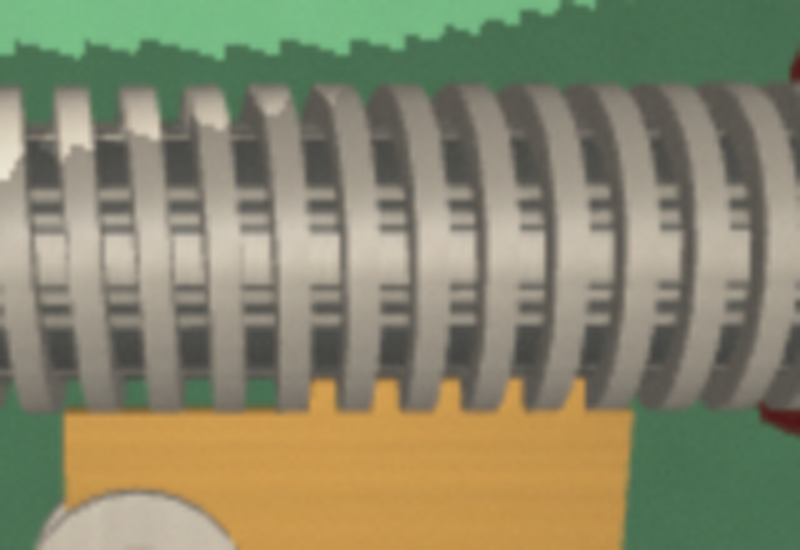

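The crests lie along the leaf's root line over its whole length with all teeth in the grooves, and 5 N held for over 2 s. I'll back off and return it to the mat.

Request:
move_arm --rows "0 0 0 -0.0005 0 0 0.01;0 0 0 -0.001 0 0 0.01;0 0 0 -0.004 0 0 0.01;0 0 0 -0.01 0 0 0.01;0 0 0 -0.02 0 0 0.01;0 0 0 -0.02 0 0 0.01;0 0 0 -0.005 0 -0.02 0.01;0 0 0 0 0 -0.03 0.01"

```text
t: 17.45
eef_pos: [0.4965, 0.0707, 0.1017]
ee_rot: [3.141, 0.001, 0.292]
force: [1.2, 0.9, -1.9]
width: 0.0203
gripper_force: 40.0
```

Request:
move_arm --rows "0 0 0 -0.02 0.02 -0.01 0.01;0 0 0 -0.02 0.025 0 0.01;0 0 0 -0.02 0.025 0 0.01;0 0 0 0 0.02 0 0.01;0 0 8 0 0 0 0.01;0 0 8 0 0 0 0.01;0 0 7.5 0 0 0 0.01;0 0 0 0 0 0 0.01"

```text
t: 18.45
eef_pos: [0.466, -0.0323, 0.1118]
ee_rot: [-3.141, -0.001, -0.117]
force: [-0.0, -0.1, -1.8]
width: 0.0202
gripper_force: 40.0
```

Request:
move_arm --rows "0 0 0 -0.014 0.008 0.02 0.01;0 0 0 -0.0136 0.008 0.025 0.01;0 0 0 0 0 0.025 0.01;0 0 0 0 0 0.015 0.01;0 0 0 0 0 0.005 0.01;0 0 0 0 0 0.002 0.01;0 0 0 0 0 0.001 0.01;0 0 0 0 0 0 0.01"

```text
t: 19.45
eef_pos: [0.4373, -0.0447, 0.019]
ee_rot: [-3.141, -0.001, -0.118]
force: [-0.4, -0.2, -2.2]
width: 0.0201
gripper_force: 40.0
```

Request:
move_arm --rows "0 0 0 0 0 0.0007 0.01;0 0 0 0 0 0.0005 0.01;0 0 0 0 0 0 0.01"

```text
t: 19.82
eef_pos: [0.4371, -0.0448, 0.0174]
ee_rot: [-3.142, -0.0, -0.118]
force: [0.2, 0.8, -1.0]
width: 0.0204
gripper_force: 40.0
```

Request:
move_arm --rows "0 0 0 0 0 0.0005 0.01;0 0 0 0 0 0 0.01"

```text
t: 20.08
eef_pos: [0.4371, -0.0448, 0.0173]
ee_rot: [3.142, -0.0, -0.118]
force: [-2.8, 1.3, 7.5]
width: 0.0203
gripper_force: 40.0
```

On the mat (7.5 N upward). Releasing.

Request:
move_arm --rows "0 0 0 0 0 -0.0005 0.01;0 0 0 0 0 0 0.025;0 0 0 0 0 0 0.045;0 0 0 0 0 0 0.055;0 0 0 0 0 0 0.055;0 0 0 0 0 0 0.055"

```text
t: 20.82
eef_pos: [0.4369, -0.0449, 0.0173]
ee_rot: [3.142, 0.0, -0.118]
force: [-0.3, -0.1, 0.1]
width: 0.054
gripper_force: 0.0
```

Request:
move_arm --rows "0 0 0 0 0 -0.01 0.055;0 0 0 0 0 -0.03 0.055;0 0 0 0 0 -0.04 0.055;0 0 0 0 0 -0.04 0.055;0 0 0 0 0 -0.04 0.055;0 0 0 0 0 0 0.055;0 0 0 0 0 0 0.055"

```text
t: 21.7
eef_pos: [0.4365, -0.0449, 0.1775]
ee_rot: [-3.141, -0.0, -0.119]
force: [-0.4, 0.9, -0.1]
width: 0.055
gripper_force: 0.0
```

```bash
python3 st.py; python3 - <<'E'
import pickle;from meas import *
s,im,dp,M=pickle.load(open("f5.pkl","rb"));cv2.imwrite("pics/w8.png",im);print(s["width"],s["gripper_force"])
W=cloud(dp,M,wrist_T(M,s));hsv=cv2.cvtColor(im,cv2.COLOR_BGR2HSV)
meas(s,im,M,(225,110,300,250),None)
E
```

```text
21.95 [ 0.4365 -0.045   0.1766] [ 3.1408e+00  1.6000e-03 -1.1830e-01] tool F [-0.07 -0.01  0.35] tool M [-0.023 -0.011  0.007] x along 404.727579365005
0.05510737892919443 0.0
case centre mm [444.6 -46.1] size [21.5 84.4] ang 82.7 n 186
 yaw -0.12727901 px bounds [246 127] [268 210]
```

View pics/w8.png

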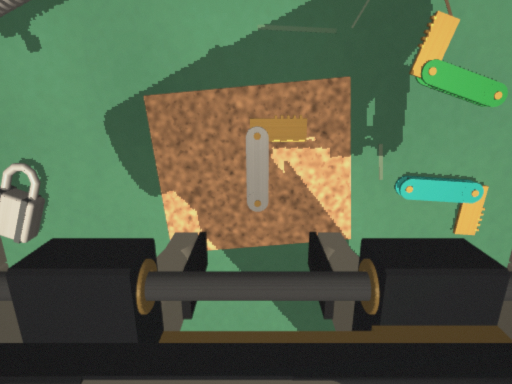

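The gauge lies flat on the mat at (257,168), released, with the fingers clear above it. I'm handing the job in.

```bash
python3 -c "
from station import arm
print(arm.job_done())"
```

```text
the job is handed in; nothing more can be done
None
```

The leaf seated fully home in the screw's thread and was held at about 5 N for over two seconds; the gauge is back flat on the mat and released, and the job is handed in, though no verdict was returned.

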